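# Load a drive module into the test fixture and clamp it home

### The arm

A 7-joint arm with a two-finger parallel gripper is mounted at the origin on the work surface. World frame = base frame: x ahead of the robot, y to its left, z up, the work surface at z = 0. Lengths are in m, angles in rad, forces in N, time in s.
With the tool pointing down it reaches from about 0.4 to 0.875 m from the base axis. Payload 6.5 kg.
Tool frame: the origin (TCP) lies between the finger pads; the fingertips stand 19 mm ahead of it and the grasp point (between the pads) is the TCP; y points along the fingers, z is the direction in which the jaws open and shut, and the axes are right-handed (so a half turn about y gives the same grasp; the last joint's range is limited). The gripper opens to 85 mm and grips with 20 to 120 N. Pads are 22 mm wide; open, the fingers measure 114 mm over their backs; the gripper's body (76 mm by 85 mm) begins 54 mm behind the grasp point. The pads swing forward as they close: fully open they stand 13 mm farther back than shut.
Start: joints at [-1.199, 0.536, -0.004, 1.538, 0.003, 1.067, -0.071], TCP at [0.276, 0.589, 0.212] pointing down, gripper open.
Joint ranges: [-2.7, 2.7], [-0.37, 2.16], [-1.27, 1.26], [0.24, 2.4], [-1.31, 4.45], [0.19, 1.91], [-2.76, 2.76]. Speed limits (rad/s): [2.39, 2.39, 3.14, 3.14, 3.14, 3.14, 3.14].

### API

Orientations are given as a unit quaternion [w, x, y, z].
In Python, from cell import * gives the robot as it stands. The module is installed in compiled form; this text tells all that it offers. Calls block until the motion is done:
- move_pose(position, orientation): joint-space move of the TCP to a pose.
- movel(position, attitude=None, vel=0.15, stop_force=None): straight line of the TCP; attitude=None keeps the orientation; vel is the mean speed in m/s. With stop_force (N) it stops when the force on the tool has changed by that much, and returns True; else False.
- set_joints(angles): joint-space move.
- grip(opening, strength=None): opening from 0.0 (shut) to 1.0 (fully open); strength is the grip in N (None keeps the last); returns when the fingers have stopped.
- hold(seconds).
- inverse_kinematics(position, orientation): joint angles nearest the present ones, or None.
- observe(): the state.
- grab_frame(name): name is "scene" or "top" or "wrist"; returns a dict with "color" (420x560x3 uint8, red, green, blue), "mtx" (3x3 intrinsics, pixels), "k1" (the pictures are not rectified: a ray, as slopes to the right and down, at radius r is drawn at 1 + k1 r^2 times it, then the intrinsics apply), "camera_from_world" (4x4, takes a point from world to camera coordinates). Camera axes: x right, y down, z forward; pixel columns grow to the right and rows downward; lengths in m; the calibration is good to about 2 mm. A picture is of the moment at which its call begins. There is no depth.
A pose or a line that the arm cannot do raises MotionError and nothing moves.
- sign_off(): hands the job in, once; it reports no verdict.
The state is a dict: "t": time; "qpos": joint angles; "qvel": joint speeds; "effort": joint torques, N m; "eef_pos": TCP position; "eef_rot": TCP orientation; "contact_force": force on the tool from outside, world axes, zero at the start; "ft_torque": the same for the moment, N m; "width": opening from 0.0 (shut) to 1.0 (fully open).
Only numpy, scipy, OpenCV 4.12 (cv2) and the standard library are available. Lean on these libraries where they do the work, as an engineer would, in place of code of your own. Each camera call takes 0.05 s, during which the arm holds its last target. There are 200 camera calls.

### The job

Load the grey drive module into the black nest of the test fixture, terminal end away from the clamp, and then push the clamp handle over until it locks, so that the module is driven fully home onto the spring pins. Feel your way and force nothing: neither the module nor the clamp may be pushed hard. Leave the motor, the bin and the screwdriver where they are.

Things in the scene. Friction and masses are not known exactly. Their poses are not given: they have to be found in the camera images.
- fixture: Test fixture fixed to the bench, yaw within 20 deg. Origin on the bench top under the nominal nest centre; x across, y along it from the clamp to the nest (clamp on the -y side), z up. Aluminium base plate x -55 to 55, y -180 to 60 mm, top at z 18. On it a black nest block 72 (x) by 92 (y) mm, rim at z 46, and at y -174 to -78 a 44 mm wide riser, top at z 67, carrying a toggle clamp.
- nest_nominal (a point): Nominal centre of the nest's mouth, z 46 mm. The pocket is 47.5 (x) by 67.5 (y) mm, 12 deep (floor z 34), square to the fixture, with a 1 mm 45 deg lead-in. The nest is screwed down through slotted holes: its TRUE centre is not measured and lies up to 7 mm off this point in x and, independently, up to 7 mm in y. Find it by feel or by eye.
- pins (a joint): Travel (m) of the eight brass spring pins standing 6 mm above the pocket floor: 0 up, 0.006 when a module is fully home on the floor. Together they carry 4 N before they give and take 12 N at 6 mm. A module let go in the pocket rests on them 6 mm proud (underside at z 40 mm) until the clamp drives it down.
- module_center (a point): Centre (25 mm above the underside) of the loose drive module: a grey plastic box 46 (x) by 66 (y) by 50 mm tall, 0.14 to 0.24 kg, standing upright on the bench, its yaw within 30 deg of 0. Grip it across the 46 mm width, near mid-length, in its upper half: the lowest 12 mm go into the pocket. Its terminal end is +y.
- module_terminals (a point): Middle of the row of five black screw terminals, 25.5 mm towards the module's +y end from its middle, 37 mm above its underside. They sit on a shoulder 34 mm high and 16 mm long; the rest of the top is 50 mm high. In the nest this end must point away from the clamp (fixture +y).
- grip (a point): Point on the axis of the clamp's handle, 90 mm from its pivot; the black rubber grip, a round bar 19 mm thick, runs from 44 to 122 mm. Local +y points along the handle to the pivot. Push it back (fixture -y) and down. Its path in the fixture frame, (y, z) mm and handle angle above level: (-147,177) 65 deg, (-156,175) 58, (-167,169) 46, (-176,155) 33, (-182,134) 17, (-184,121) 8, (-185,108) 0; x 0.
- clamp_arm (a joint): Angle of the clamp arm (rad), tied to the handle by a link: 0 fully open (as it starts), about 1.41 locked on a module. The handle alone takes 2 N; from about 21 deg above level the tip presses on a module on the pins and the push at point grip rises to about 5 N, fading below 10 deg; at about 6 deg it snaps over centre and locks on a hard stop at level.
- clamp_tip (a point): Underside of the rubber-capped spindle, 18 mm thick, at the end of the clamp arm, 95 mm from the arm's pivot (fixture y -95, z 94 mm). Open, the arm (19 mm wide) stands up to z 200 mm at fixture y -105 to -60, in front of the handle; shut, the tip presses near the middle of the module's top with about 16 N.
- motor: Bystander: a small square stepper motor, 42 x 42 mm, 40 mm tall, with a 22 mm shaft pointing up; origin under its centre. Leave it where it is.
- bin: Bystander: an empty blue plastic parts bin, 90 x 120 x 45 mm; origin under its centre. Leave it where it is.
- screwdriver: Bystander: a screwdriver 190 mm long lying on the bench beyond the fixture. Leave it where it is.
Not all that is in view belongs to the job. Leave any blue or orange look-alike of the part that bears module_center alone.

How it is judged:
On the way, in this order (a step that is already met when the one before it is completed fails the run):
1. the module stands in the nest's pocket on the spring pins (height (world z) of module_center below 0.0675 m and angle between module_center's own z axis and vertical below 0.1 rad and horizontal distance between module_center and fixture below 0.013 m and y of module_terminals in the frame of fixture above 0.012 m), for 0.2 s.
2. the clamp is shut and has locked over centre (value of joint clamp_arm above 1.36 rad and z of grip in the frame of fixture below 0.1115 m), for 0.2 s.
At the end, for the whole second after the job is handed in: The module stands in the nest with its terminal end away from the clamp, upright within 3 degrees and fully home (its underside on the pocket floor within 1.5 mm); the clamp is shut with its handle level within 3 mm (measured 90 mm from the pivot), locked over centre and at rest (all of step 2 and height (world z) of module_center between 0.057 and 0.0605 m and angle between module_center's own z axis and vertical below 0.05 rad and horizontal distance between module_center and fixture below 0.013 m and y of module_terminals in the frame of fixture above 0.012 m and value of joint pins above 0.0045 m); the robot touches nothing.
It fails at once if the module is forced: more than 60 N between the module and any part of the fixture (contact force between module and fixture above 60 N).
It fails at once if the clamp or the fixture is forced: more than 60 N between the robot's fingers and the fixture (contact force between the fingers and fixture above 60 N).
It fails at once if the motor, the bin or the screwdriver is moved by more than 15 mm (distance of any of motor, bin, screwdriver from where it was at the start of the episode above 0.015 m).
It also fails if it takes over 64 s, if anything falls off the work surface, if the arm or the gripper's body presses on something with over 40 N, if the wrist force passes 120 N, or if a joint passes its speed limit or range.

## Working session

There is one attempt and no reset: what is moved stays moved. The work goes in short steps, each a Python script; the robot and the scene stay as the last script left them, time stands still between calls to the robot, and variables do not carry over. Pictures are saved under pics/ and viewed, about 8 in all and at most 12, crops included, and the job is handed in when it is done.

```bash
mkdir -p pics; cat > h.py <<'E'
from cell import *
import numpy as np, cv2, pickle
def snap(name,tag):
    f=grab_frame(name); cv2.imwrite(f'pics/{tag}.png',cv2.cvtColor(f['color'],cv2.COLOR_RGB2BGR)); pickle.dump(f,open(f'pics/{tag}.pkl','wb')); return f
def load(tag): return pickle.load(open(f'pics/{tag}.pkl','rb'))
def ray(f,uv):
    K=np.array(f['mtx']);k=f['k1'];d=np.array([(uv[0]-K[0,2])/K[0,0],(uv[1]-K[1,2])/K[1,1]]);s=d.copy()
    for _ in range(30): s=d/(1+k*(s@s))
    T=np.array(f['camera_from_world']);R=T[:3,:3]
    return -R.T@T[:3,3], R.T@np.array([s[0],s[1],1.])
def onz(f,uv,z):
    o,d=ray(f,uv); return o+d*(z-o[2])/d[2]
def tri(obs):
    A=np.zeros((3,3));b=np.zeros(3)
    for f,uv in obs:
        o,d=ray(f,uv);d/=np.linalg.norm(d);P=np.eye(3)-np.outer(d,d);A+=P;b+=P@o
    p=np.linalg.solve(A,b)
    return p
def proj(f,p):
    T=np.array(f['camera_from_world']);K=np.array(f['mtx']);c=T[:3,:3]@np.array(p)+T[:3,3];s=c[:2]/c[2];s=s*(1+f['k1']*(s@s))
    return np.array([K[0,0]*s[0]+K[0,2],K[1,1]*s[1]+K[1,2]])
E
python3 - <<'E'
from h import *
fs=[snap(n,n) for n in ('scene','top','wrist')]
cv2.imwrite('pics/a.png',cv2.resize(cv2.imread('pics/top.png'),(800,600)))
cv2.imwrite('pics/b.png',cv2.resize(cv2.imread('pics/scene.png'),(800,600)))
for f in fs:
    T=f['camera_from_world'];print(-T[:3,:3].T@T[:3,3],f['mtx'][0],f['k1'])
s=observe();print(s)
E
```

```text
[ 1.20916693 -0.42867803  0.68570848] [480.42748063   0.         276.25428505] 0.0017682284340905506
[0.4479245  0.11326549 1.25020045] [508.04757705   0.         285.55614171] -0.05705636732693038
[0.19862329 0.62538338 0.37428022] [322.74995613   0.         273.94124746] -0.023315417903717252
{'t': 0.15, 'qpos': array([-1.19918573,  0.53698873, -0.00442266,  1.53864385,  0.00257804,
        1.06731245, -0.07118615]), 'qvel': array([ 0.00072709, -0.00103275,  0.00140302, -0.00136583,  0.00044538,
        0.0006493 ,  0.00119751]), 'effort': array([ 1.11651261e-03, -5.83781147e+01,  1.04944389e+00, -2.59349835e+01,
        1.24203146e-02,  6.46861852e-03, -4.25961645e-06]), 'eef_pos': array([0.27536629, 0.58822012, 0.21181763]), 'eef_rot': array([-0.68976611,  0.69070736, -0.15360722,  0.15346293]), 'contact_force': array([-0.55812913,  0.47238252, -0.31415464]), 'ft_torque': array([-0.02855256,  0.03524107, -0.03533392]), 'width': 1.0022008556843902}
```

View pics/a.png

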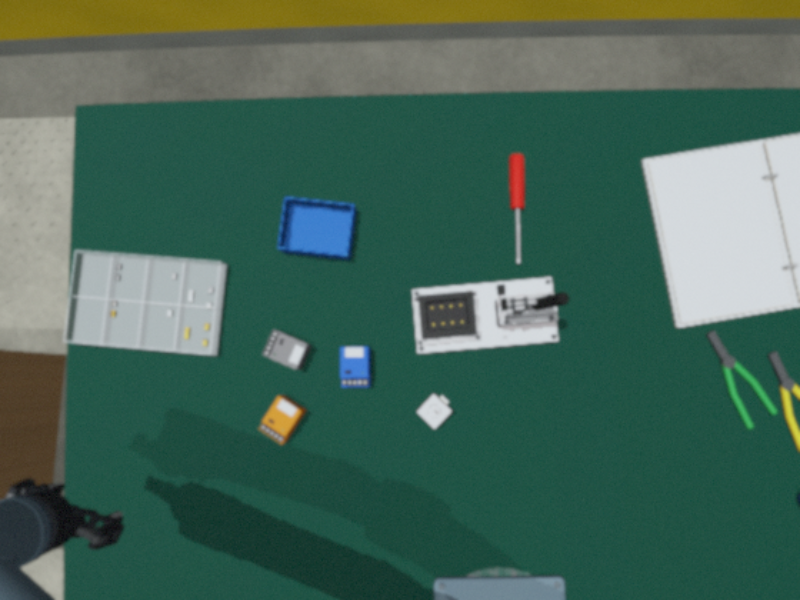

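View pics/b.png

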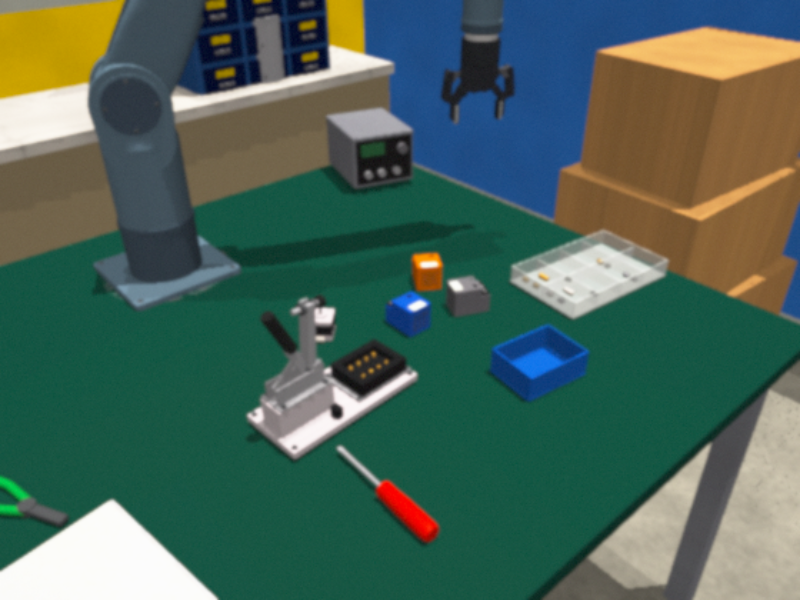

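Candidates (800×600 top view): grey module (286,350), blue look-alike (355,366), orange look-alike (281,419), motor (434,411) and grey organiser (147,302). I choose the grey one at (286,350). Its dark terminals are at the left end, about world +y. The nest is at (447,315), and the clamp is to its right (-y). Next are close looks with the wrist camera, two positions for each object.

```bash
cat >> h.py <<'E'
from scipy.spatial.transform import Rotation as Ro
def q(psi): 
    x=(Ro.from_euler('z',psi)*Ro.from_euler('x',-np.pi/2)).as_quat(); return [x[3],x[0],x[1],x[2]]
def over(p,psi,z): # tcp so that the wrist camera is over p
    return [p[0]+.0855*np.cos(psi),p[1]+.0855*np.sin(psi),z]
E
python3 - <<'E'
from h import *
t=load('top'); S=.7
m=onz(t,(286*S,350*S),.05); n=onz(t,(447*S,315*S),.046); print(m,n)
a=np.radians(-49); b=np.radians(-86)
for tag,p,psi,z,dx in (('m1',m,a,.20,(0,0)),('m2',m,a,.20,(.05,.05)),('n1',n,b,.26,(0,0.0)),('n2',n,b,.26,(.0,.07))):
    P=over(p,psi,z); P[0]+=dx[0];P[1]+=dx[1]
    try: move_pose(P,q(psi))
    except Exception as e: print(tag,e); continue
    hold(.3); snap('wrist',tag); print(tag,observe()['t'],observe()['eef_pos'])
ims=[cv2.imread(f'pics/{k}.png') for k in('m1','m2','n1','n2')]
cv2.imwrite('pics/c.png',cv2.resize(np.vstack([np.hstack(ims[:2]),np.hstack(ims[2:])]),(800,600)))
E
```

```text
[0.49278249 0.34615003 0.05      ] [0.54672246 0.07762762 0.046     ]
m1 2.025 [0.54865564 0.28211692 0.20001035]
m2 2.7583 [0.59868763 0.33105081 0.20031806]
n1 4.4167 [ 0.5527904  -0.00714542  0.25983726]
n2 5.15 [0.55272597 0.06139552 0.2600507 ]
```

View pics/c.png

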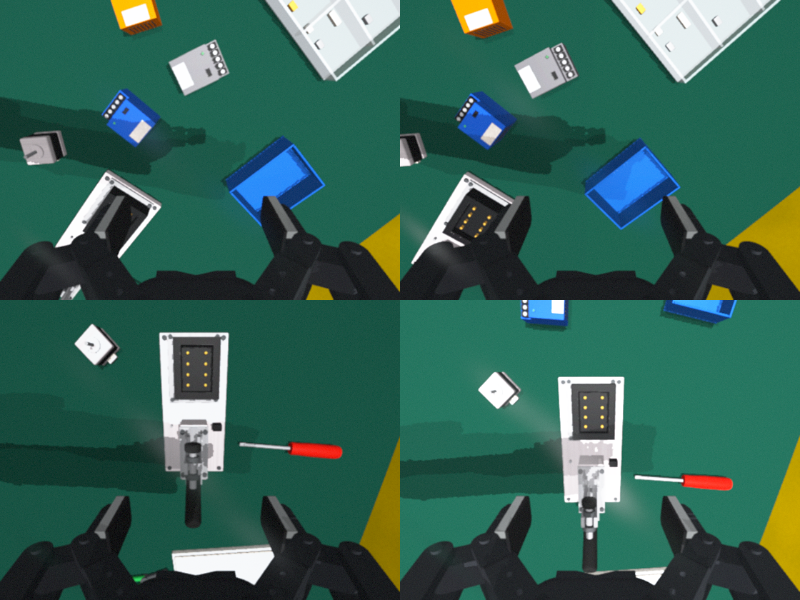

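The grey module is at m1 (279,94) and m2 (204,98) in full-frame pixels. Its terminals are on the right in those views, which is world +y. The nest with its 8 brass pins is at n1 (276,97) and n2 (273,155), with the clamp below it. I'll measure these by colour masks and look at enlarged crops.

```bash
cat > meas.py <<'E'
from h import *
def pins(f,c,r=60):
    h=cv2.cvtColor(f['color'],cv2.COLOR_RGB2HSV); m=cv2.inRange(h,(15,90,90),(35,255,255))
    n,_,st,ce=cv2.connectedComponentsWithStats(m)
    return np.array([ce[i] for i in range(1,n) if st[i,4]>3 and np.hypot(*(ce[i]-c))<r])
def blob(f,c,lo,hi,r=60):
    h=cv2.cvtColor(f['color'],cv2.COLOR_RGB2HSV); m=cv2.inRange(h,lo,hi)
    w=np.zeros_like(m);cv2.circle(w,tuple(map(int,c)),r,255,-1);m&=w
    m=cv2.morphologyEx(m,cv2.MORPH_CLOSE,np.ones((7,7)))
    cs,_=cv2.findContours(m,cv2.RETR_EXTERNAL,cv2.CHAIN_APPROX_NONE); k=max(cs,key=cv2.contourArea)
    return m,k
E
python3 - <<'E'
from meas import *
out=[]
N=[load('n1'),load('n2')]; P=[]
for f,c in zip(N,((276,97),(273,155))):
    p=pins(f,c); print(len(p),p.mean(0)); p=p[np.argsort(p[:,1])]; p=np.vstack([p[i:i+2][np.argsort(p[i:i+2,0])] for i in range(0,8,2)]) ; P.append(p)
X=np.array([tri([(N[0],a),(N[1],b)]) for a,b in zip(*P)]); print(X.round(4)); print('pin centre',X.mean(0))
for i in range(2): print('on z40',np.mean([onz(N[i],u,.040) for u in P[i]],0))
d=X[[0,1]].mean(0)-X[[6,7]].mean(0); print('yaw',np.degrees(np.arctan2(-d[0],d[1])))
for tag,c in (('m1',(279,94)),('m2',(204,98))):
    f=load(tag); m,k=blob(f,c,(0,0,95),(180,45,255)); r=cv2.minAreaRect(k); print(tag,r,cv2.contourArea(k))
    im=cv2.cvtColor(f['color'],cv2.COLOR_RGB2BGR); 
    out.append(cv2.resize(im[c[1]-50:c[1]+50,c[0]-65:c[0]+65],(390,300),interpolation=cv2.INTER_CUBIC))
for tag,c in (('n1',(276,110)),('n2',(273,165))):
    im=cv2.imread(f'pics/{tag}.png');out.append(cv2.resize(im[c[1]-75:c[1]+75,c[0]-97:c[0]+98],(390,300),interpolation=cv2.INTER_CUBIC))
cv2.imwrite('pics/d.png',np.vstack([np.hstack(out[:2]),np.hstack(out[2:])]))
E
```

```text
8 [275.03089488  96.41253236]
8 [270.83101648 156.68423201]
[[0.5325 0.1027 0.0385]
 [0.5605 0.1047 0.0383]
 [0.5338 0.0868 0.0396]
 [0.5617 0.0888 0.0389]
 [0.5349 0.071  0.0397]
 [0.5627 0.073  0.0413]
 [0.536  0.0552 0.0412]
 [0.564  0.0568 0.04  ]]
pin centre [0.54826197 0.07986517 0.0396691 ]
on z40 [0.54824599 0.07982331 0.04      ]
on z40 [0.54827632 0.07988167 0.04      ]
yaw 4.2018596391185765
m1 ((279.5, 94.0), (53.21841049194336, 74.23745727539062), 63.43495178222656) 3715.0
m2 ((204.75283813476562, 97.95545959472656), (54.885719299316406, 74.33462524414062), 62.650123596191406) 3850.5
```

View pics/d.png

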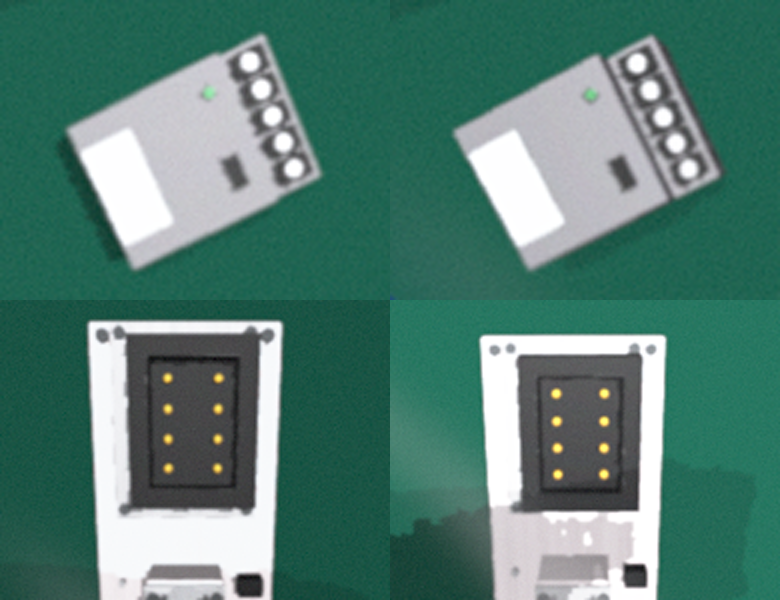

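The crops show the clean grey module with five screw terminals at the right end (m1 crop about (270,115)). Its top-face corners can be read in both views. The nest pocket is symmetric about the pins, so the pin centre is a good estimate of the nest centre. Next I triangulate the module's top corners.

```bash
python3 - <<'E'
from meas import *
f1,f2=load('m1'),load('m2')
A=np.array([(66,130),(133,270),(278,202),(219,53)])/3+[214,44]; B=np.array([(65,130),(137,270),(282,202),(213,55)])/3+[139,48]
A-=1/3;B-=1/3
X=np.array([tri([(f1,a),(f2,b)]) for a,b in zip(A,B)]); print(X.round(4))
Y=np.array([[onz(f,u,.05) for u in U] for f,U in((f1,A),(f2,B))]); print(Y[:,:,:2].round(4))
Z=Y.mean(0)
end=Z[:2].mean(0); w=Z[0]-Z[1]; w/=np.linalg.norm(w); l=(Z[2:].mean(0)-end); print('len',np.linalg.norm(l),'wid',np.linalg.norm(Z[0]-Z[1]),np.linalg.norm(Z[2]-Z[3]))
for v in (Z[3]-Z[0],Z[2]-Z[1]): print('yaw',np.degrees(np.arctan2(-v[0],v[1])))
v=Z[0]-Z[1]; print('yaw w',np.degrees(np.arctan2(-v[1],-v[0])) )
l/=np.linalg.norm(l); print('centre',end+l*.033)
E
```

```text
[[0.4603 0.3315 0.0469]
 [0.5028 0.3133 0.0532]
 [0.524  0.3584 0.0447]
 [0.4813 0.3783 0.0447]]
[[[0.4608 0.3314]
  [0.503  0.3129]
  [0.5235 0.3582]
  [0.4815 0.3778]]

 [[0.4608 0.3324]
  [0.5023 0.3126]
  [0.5243 0.3591]
  [0.4823 0.3786]]]
len 0.05074255460909146 wid 0.04600280782745915 0.04634621462286441
yaw -24.423110851776507
yaw -24.809644696467792
yaw w -24.592029388641212
centre [0.49548681 0.35230395 0.05      ]
```

```bash
python3 - <<'E'
from h import *
yaw=np.radians(-24.6); psi=yaw-np.pi/2; c=np.array([.4954,.3524]); l=np.array([-np.sin(yaw),np.cos(yaw)])
g=c+l*.003
grip(.82,40)
move_pose([*g,.14],q(psi)); hold(.2)
print(movel([*g,.037],vel=.1,stop_force=8), observe()['eef_pos'],observe()['t'])
grip(0,40); s=observe(); print(s['width'],s['contact_force'],s['eef_pos'])
movel([*g,.16],vel=.15); hold(.3)
s=observe(); print(s['width'],s['contact_force'],s['t'])
snap('wrist','w3');snap('top','t3')
cv2.imwrite('pics/e.png',cv2.imread('pics/w3.png'))
E
```

```text
False [0.49718354 0.35546388 0.03768188] 8.0667
-0.004944139062400418 [ 0.26239539 -0.7442135  -0.39736606] [0.49662299 0.35510803 0.03699536]
-0.0018322756829019298 [-0.23870478  0.27202327  0.50543387] 10.0
```

View pics/e.png

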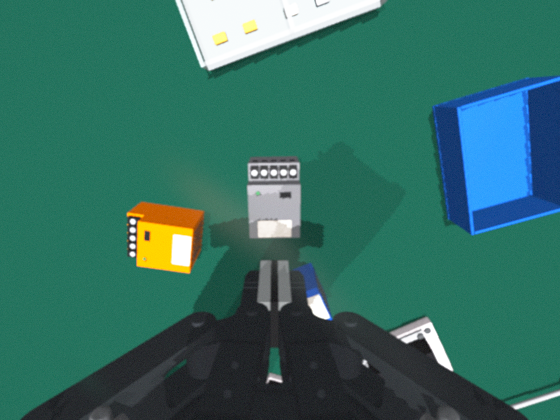

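The gripper closed on nothing. The module stands upright at (274,198), just ahead of the fingertips at (275,265). I'll check where it is now against the TCP.

```bash
python3 - <<'E'
from h import *
f=load('w3');t=load('t3');t0=load('top')
print('tcp px',proj(f,[.4972,.3555,.16]),'tip',proj(f,[.4972,.3555,.141]),'below z.05',proj(f,[.4972,.3555,.05]), 'expected module ctr',proj(f,[.4954,.3524,.05]))
h=cv2.cvtColor(f['color'],cv2.COLOR_RGB2HSV)
Z=np.array([onz(f,u,.05)[:2] for u in((248,183),(300,183),(248,238),(300,238))]);print('now top corners',Z.round(4))
print('now in top cam px of expected',proj(t,[.4954,.3524,.05]),(286*.7,350*.7))
a=np.hstack([cv2.resize(cv2.cvtColor(x['color'][190:330,150:290],cv2.COLOR_RGB2BGR),(400,400)) for x in (t0,t)]);cv2.imwrite('pics/f.png',a)
E
```

```text
tcp px [275.11942161 257.88792272] tip [274.99819928 243.39333806] below z.05 [274.62855516 199.24870276] expected module ctr [274.234728   203.09389619]
now top corners [[0.4823 0.3785]
 [0.5233 0.3598]
 [0.4594 0.3317]
 [0.5029 0.3118]]
now in top cam px of expected [197.58881175 243.93790422] (200.2, 244.99999999999997)
```

View pics/f.png

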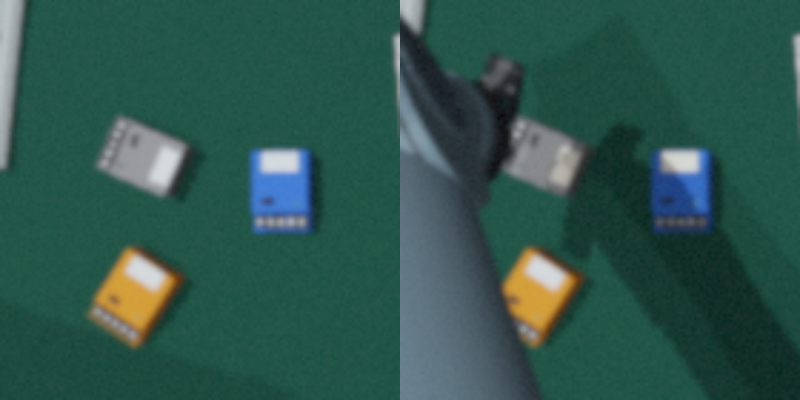

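The module has not moved, and the TCP was centred over it, so the fingers must have closed above it. In w3 the tips at row 262 also look shorter than stated (row ~240 expected). I'll feel the real tip height on free bench.

```bash
python3 - <<'E'
from h import *
psi=np.radians(-100)
move_pose([.56,.22,.10],q(psi)); hold(.2)
print(movel([.56,.22,-.004],vel=.06,stop_force=4)); s=observe(); print(s['eef_pos'],s['contact_force'],s['t'])
movel([.56,.22,.10],vel=.2); grip(.82); hold(.2);snap('wrist','w4'); print(observe()['width'],observe()['t'])
cv2.imwrite('pics/g.png',cv2.imread('pics/w4.png'))
E
```

```text
False
[ 0.56027004  0.22007146 -0.00367031] [-0.23659812 -0.03401786  0.55459418] 12.8667
0.8165441929761303 14.45
```

At eef z = -0.004 nothing had touched, so the tips really are much higher than stated. I'll feel further down to find the actual tip offset.

```bash
python3 - <<'E'
from h import *
psi=np.radians(-100)
grip(0,30); print(observe()['eef_rot'],q(psi))
try:
    movel([.56,.22,.0],vel=.15); print(movel([.56,.22,-.05],vel=.03,stop_force=4))
except Exception as e: print(e)
s=observe(); print(s['eef_pos'],s['contact_force'],s['t'])
movel([.56,.22,.10],vel=.2); print(observe()['contact_force'],observe()['t'])
E
```

```text
[-0.45450516  0.45451312 -0.54167472  0.54169307] [np.float64(0.45451947767204376), np.float64(-0.45451947767204365), np.float64(0.5416752204197018), np.float64(-0.5416752204197018)]
True
[ 0.55996399  0.22001926 -0.01865146] [-0.89256117 -0.13092704  7.65864465] 16.75
[-1.06345912 -0.24732888 -0.70755674] 17.4917
```

View pics/g.png

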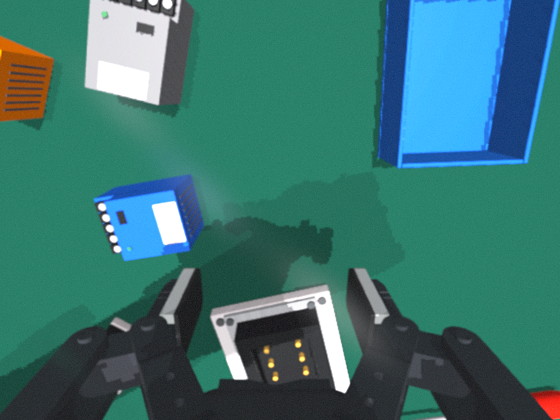

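Contact came at eef z = -0.0185, where +0.019 was expected. The tips, and so the grasp point, really sit 37.5 mm higher than the reported TCP. The tip row 262 in w3 agrees with this and shows no sideways error. From here on I correct commanded heights by -37.5 mm and grasp again.

```bash
cat >> h.py <<'E'
DZ=.0375
def C(x,y,z): return [x,y,z-DZ]   # command for a true grasp point
E
python3 - <<'E'
from h import *
yaw=np.radians(-24.6); psi=yaw-np.pi/2; c=np.array([.4954,.3524]); l=np.array([-np.sin(yaw),np.cos(yaw)])
g=c+l*.003
grip(.82,40)
move_pose(C(*g,.13),q(psi)); hold(.2)
print(movel(C(*g,.036),vel=.1,stop_force=8))
grip(0,40); s=observe(); print(s['width'],s['contact_force'],s['eef_pos'],s['t'])
if s['width']>.3:
    movel(C(*g,.16),vel=.15); hold(.3)
    s=observe(); print(s['width'],s['contact_force'],s['ft_torque'],s['t'])
    snap('wrist','w5')
    cv2.imwrite('pics/e5.png',cv2.imread('pics/w5.png'))
E
```

```text
False
0.5310667752221822 [-0.80059795  0.44906293  5.98045584] [ 0.49721367  0.35555485 -0.00071061] 20.4333
0.5327882255255901 [-0.24048541  0.5355987  -2.45670902] [ 0.03652045  0.03198129 -0.03865197] 21.7083
```

View pics/e5.png

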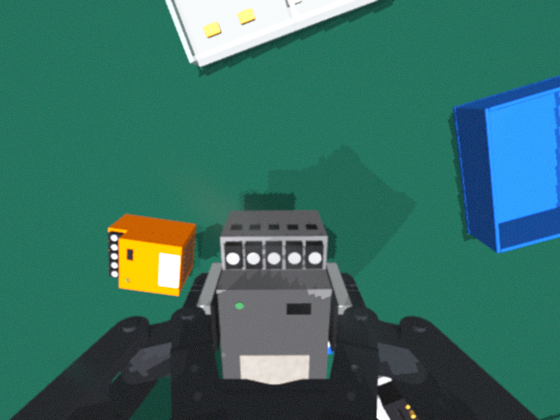

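The module is held squarely (terminals at (275,258), ahead of the pads). I'll check its in-hand offset from the shoulder's front edge (row ~240), then carry it over the nest and lower it by feel.

```bash
python3 - <<'E'
from h import *
f=load('w5'); yaw=np.radians(-24.6); l=np.array([-np.sin(yaw),np.cos(yaw)]); w=np.array([np.cos(yaw),np.sin(yaw)])
e=observe()['eef_pos'][:2]
for u in((222,240),(327,240)): d=onz(f,u,.1575)[:2]-e; print('along',d@l,'across',d@w)
for u in((222,212),(324,212)): d=onz(f,u,.1235)[:2]-e; print('bottom edge along',d@l,'across',d@w)
for u in((218,288),(332,288)): d=onz(f,u,.1735)[:2]-e; print('top step along (17-3=14)',d@l,'across',d@w)
yf=np.radians(4.2); psi=yf-np.pi/2; lf=np.array([-np.sin(yf),np.cos(yf)])
n=np.array([.5483,.0799]); g=n+lf*.003
move_pose(C(*(g+lf*.0),.036+.075),q(psi)); hold(.5); s=observe();print(s['eef_pos'],s['contact_force'],s['t'])
snap('wrist','w6');snap('scene','s6')
E
```

```text
along 0.027805272198003717 across -0.022664686406202974
along 0.027797460698069945 across 0.022582956806228124
bottom edge along 0.02847839851083678 across -0.027776206654626375
bottom edge along 0.028472297332922912 across 0.026248392847518627
top step along (17-3=14) 0.014170207041343223 across -0.022582805927931028
top step along (17-3=14) 0.0141564859327614 across 0.022850558355120912
[0.54806985 0.08309703 0.07351808] [ 0.2748658   0.83173412 -1.7477117 ] 23.35
```

```bash
python3 - <<'E'
from h import *
yf=np.radians(4.2); lf=np.array([-np.sin(yf),np.cos(yf)])
n=np.array([.5483,.0799]); g=n+lf*.0037
movel([*g,.052],vel=.08); hold(.2); print(observe()['contact_force'])
r=movel([*g,.041],vel=.02,stop_force=4); hold(.1)
s=observe();print(r,s['eef_pos'],s['contact_force'],s['ft_torque'],s['t'],s['width'])
snap('wrist','w7');snap('scene','s7')
a=cv2.imread('pics/w7.png')
b=cv2.imread('pics/s7.png')
cv2.imwrite('pics/i.png',np.hstack([cv2.resize(a[150:420,140:420],(400,386)),cv2.resize(b[160:350,160:360],(400,386))]))
E
```

```text
[ 0.12980981 -0.08549162 -1.64724864]
False [0.54809907 0.08358119 0.04108008] [-1.07311214 -0.75432787 -2.17515508] [ 0.03006889  0.09223199 -0.01810879] 24.8667 0.5294842923588114
```

View pics/i.png

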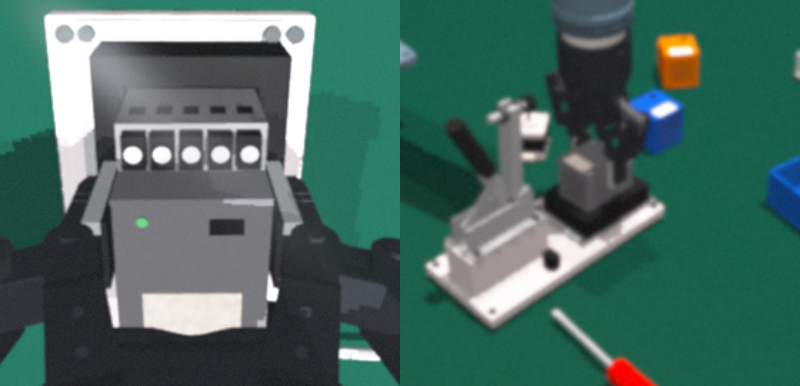

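The module has gone into the pocket with no jam: its underside is about 4.5 mm below the rim and forces are about 1 N. I'll lower it onto the pins and release.

```bash
python3 - <<'E'
from h import *
yf=np.radians(4.2); lf=np.array([-np.sin(yf),np.cos(yf)])
s=observe();p=s['eef_pos']
r=movel([p[0],p[1],.0375],vel=.01,stop_force=3); s=observe();print(r,s['eef_pos'],s['contact_force'],s['ft_torque'])
grip(.85,30); hold(.2); s=observe(); print(s['eef_pos'],s['contact_force'])
movel([p[0],p[1],.125],vel=.15); s=observe(); print(s['contact_force'],s['t'])
n=np.array([.5483,.0799])+lf*.06
move_pose([n[0],n[1],.20],q(yf-np.pi/2));hold(.2)
snap('wrist','w8');snap('scene','s8')
a=cv2.imread('pics/w8.png');b=cv2.imread('pics/s8.png')
cv2.imwrite('pics/j.png',np.hstack([cv2.resize(a[20:360,130:430],(400,453)),cv2.resize(b[190:350,165:305],(400,457))[:453]]))
E
```

```text
True [0.54808134 0.08359911 0.0385329 ] [ 1.12146241 -0.4857832   2.30492514] [ 0.00864156 -0.19583446 -0.0067348 ]
[0.54700024 0.0834552  0.03800828] [-0.43505735  0.24413959 -0.9445188 ]
[0.08074461 0.34825527 0.17706654] 26.5917
```

View pics/j.png

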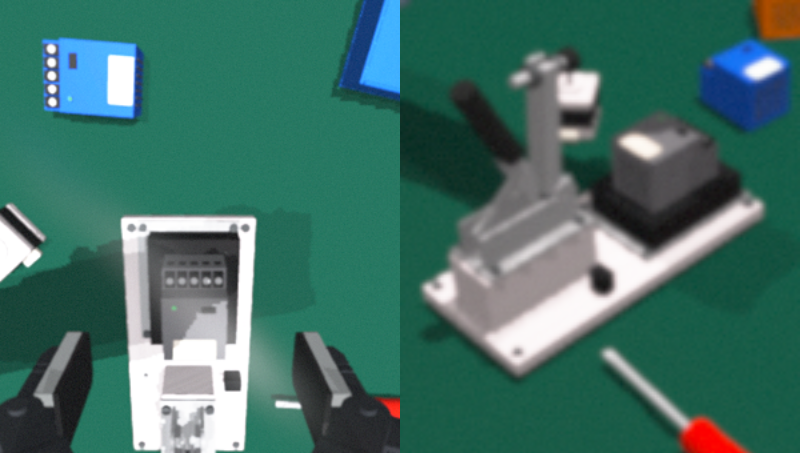

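The module stands upright in the pocket, terminals away from the clamp (w8 crop (195,282)). Next I get the fixture frame from the plate's end corners in n1 and n2, and check the handle by projecting the grip point.

```bash
python3 - <<'E'
from h import *
n1,n2=load('n1'),load('n2'); yf=np.radians(4.2); lf=np.array([-np.sin(yf),np.cos(yf),0]); wf=np.array([np.cos(yf),np.sin(yf),0])
O=[]
for f,U in((n1,((223,46),(320.5,46))),(n2,((221,108),(313.5,108)))):
    c=[onz(f,u,.018) for u in U]; d=c[1]-c[0]; print(np.linalg.norm(d),np.degrees(np.arctan2(d[1],d[0]))); O.append((c[0]+c[1])/2-lf*.06)
O=np.array(O); print(O); o=O.mean(0);o[2]=0; print('nest off',([.5483,.0799,0]-o)@wf,([.5483,.0799,0]-o)@lf)
g=o+lf*-.147+[0,0,.177]; e=o+lf*(-.109-.122*np.cos(np.radians(65)))+[0,0,.095+.122*np.sin(np.radians(65))]
print('grip',g,'end',e)
out=[]
for t,f in(('n1',n1),('n2',n2),('s8',load('s8'))):
    im=cv2.imread(f'pics/{t}.png')
    for p,col in((g,(0,0,255)),(e,(0,255,0))): 
        u=proj(f,p); cv2.circle(im,tuple(int(v) for v in u.round()),1,col,-1)
    u=proj(f,g).astype(int); print(t,u); r=45; c=im[max(0,u[1]-r):u[1]+r,u[0]-r:u[0]+r]; out.append(cv2.resize(c,(266,266*c.shape[0]//c.shape[1]))[:266])
h=min(x.shape[0] for x in out); cv2.imwrite('pics/k.png',np.hstack([x[:h] for x in out]))
np.save('fix.npy',o)
E
```

```text
0.11054425710103577 4.07856199281045
0.11093797489303599 3.878977885098144
[[0.5450581  0.07428119 0.018     ]
 [0.54462731 0.07467642 0.018     ]]
nest off 0.0038450477778327243 0.005153428088067245
grip [ 0.55560872 -0.07212642  0.177     ] end [ 0.55660179 -0.08564943  0.20556955]
n1 [271 280]
n2 [266 342]
s8 [194 230]
```

View pics/k.png

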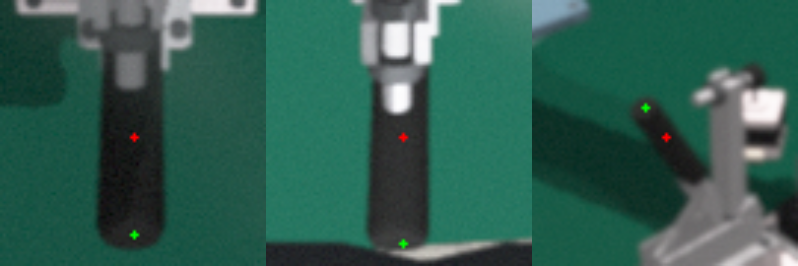

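The projected grip points (red and green) fall on the handle in all three views. The fixture frame is therefore good, and the nest offset is about (3.8, 5.2) mm. I'll now grip the handle lightly with the jaws across it and follow its path, watching the force.

```bash
cat > clamp.py <<'E'
from h import *
from scipy.interpolate import CubicSpline
o=np.load('fix.npy'); yf=np.radians(4.1); lf=np.array([-np.sin(yf),np.cos(yf)])
def F(y,z,x=-.0007):
    p=o[:2]+lf*y+np.array([np.cos(yf),np.sin(yf)])*x; return C(p[0],p[1],z)
th=np.array([65,58,46,33,17,8,0.]); P=np.array([(-147,177),(-156,175),(-167,169),(-176,155),(-182,134),(-184,121),(-185,108)])/1e3
spl=CubicSpline(th[::-1],P[::-1])
E
python3 - <<'E'
from clamp import *
print(spl([61,52,40,25,12,4]).round(4).tolist())
s=observe();p=s['eef_pos']; Q=q(yf-np.pi/2)
grip(.6,25)
movel([p[0],p[1],.25],Q,vel=.2); movel(F(-.150,.29),vel=.25); hold(.2)
print(movel(F(-.147,.175),vel=.1,stop_force=5),observe()['contact_force'],observe()['eef_pos'])
grip(0,25); hold(.1); s=observe(); print(s['width'],s['contact_force'],s['t'])
f0=s['contact_force']
if .1<s['width']<.35:
    for a in (61,55,49,43,37):
        y,z=spl(a); r=movel(F(y,z-.002),vel=.05,stop_force=20); s=observe(); print(a,r,(s['contact_force']-f0).round(1),(s['eef_pos']-F(y,z-.002)).round(4),s['t'])
        if r: break
snap('scene','s9')
b=cv2.imread('pics/s9.png');cv2.imwrite('pics/l.png',cv2.resize(b[130:350,130:330],(500,550)))
E
```

```text
[[-0.1525, 0.1759], [-0.162, 0.1727], [-0.1715, 0.1633], [-0.1796, 0.1448], [-0.1832, 0.1269], [-0.1846, 0.1147]]
False [ 0.13010234 -0.56009237  0.71130982] [ 0.5552134  -0.07231619  0.13814206]
0.21261983728849432 [-4.4682882   0.83646019  5.2084589 ] 31.0917
61 False [-0.7  1.8  5.4] [-0.0005  0.0013  0.0008] 31.35
55 False [1.3 1.3 1.5] [-0.0006  0.0008  0.0004] 31.6417
49 False [ 0.7  0.1 -2.1] [-0.0005  0.0003  0.    ] 31.9167
43 False [ 1.5 -3.5 -4.8] [-0.0005 -0.0006 -0.0002] 32.2
37 False [ 2.1 -5.6 -7.1] [-0.0005 -0.0009 -0.0003] 32.5083
```

View pics/l.png

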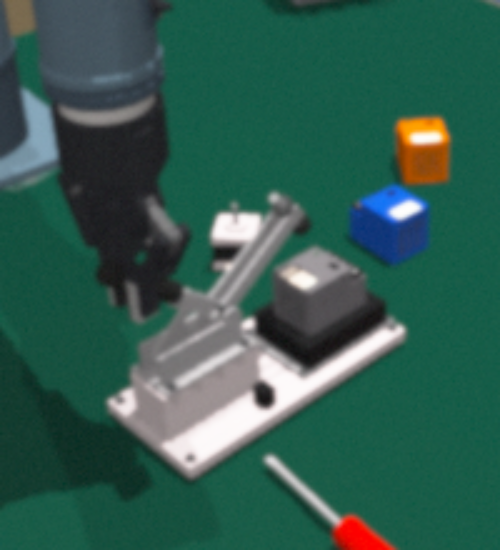

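The arm swings down with the handle and forces are a few newtons. I continue to lock.

```bash
python3 - <<'E'
from clamp import *
for a in (32,27,23,20,17,14,11,9,7,5,3,1,0):
    y,z=spl(a); r=movel(F(y,z-.003),vel=.04,stop_force=25); s=observe(); print(a,r,s['contact_force'].round(1),(s['eef_pos']-F(y,z-.003)).round(4),round(s['t'],2))
    if r: break
hold(.2);s=observe();print(s['contact_force'],s['width'],s['t'])
snap('scene','s10')
E
```

```text
32 False [-3.3 -3.9 -0.6] [-0.0004 -0.0009 -0.0002] 32.9
27 False [-3.6 -3.8 -2.9] [-0.0005 -0.0006 -0.0003] 33.22
23 False [-3.8 -4.8 -2.6] [-0.0005 -0.0002 -0.0002] 33.5
20 False [-4.8 -3.2 -0.9] [-0.0005 -0.0001 -0.0001] 33.75
17 False [-5.3 -3.2  2.6] [-0.0005  0.      0.0002] 34.01
14 False [-5.2 -2.2  4.1] [-0.0005  0.0002  0.0003] 34.27
11 False [-5.  -1.8  5.2] [-0.0005  0.0002  0.0004] 34.52
9 False [-6.7 -2.5  6. ] [-0.0005  0.0003  0.0005] 34.77
7 False [-6.6 -1.6  6.4] [-0.0005  0.0003  0.0005] 35.02
5 False [-6.2 -2.4  6.3] [-0.0005  0.0003  0.0005] 35.27
3 False [-4.7 -1.5  3.2] [-0.0005  0.0004  0.0003] 35.52
1 False [-4.9 -3.5  0.8] [-0.0005  0.0004  0.0001] 35.77
0 False [-4.7 -2.5  0. ] [-0.0005  0.0005  0.    ] 36.02
[-4.70290612 -2.18643135  0.49162083] 0.21550305770799258 36.225
```

The force faded past 6°, which fits the snap-over. I feel for the hard stop with a gentle push, then release and retreat, and check the result numerically (my picture viewing allowance is used up).

```bash
python3 - <<'E'
from clamp import *
r=movel(F(-.185,.097),vel=.02,stop_force=10);s=observe();print('stop',r,s['eef_pos'][2]+DZ,s['contact_force'].round(1))
grip(.6); hold(.2); print(observe()['contact_force'].round(1))
movel(F(-.185,.20),vel=.15); grip(0); hold(.2)
# feel the handle top from above: closed tips, 19 mm ahead of grasp point
r=movel(F(-.185,.125),vel=.03,stop_force=4);s=observe();print('touch',r,'handle top z',s['eef_pos'][2]+DZ-.019,'expect .1175',s['contact_force'].round(1))
movel(F(-.185,.22),vel=.2); p=F(.03,.22); movel(p,vel=.25); hold(.3)
f=snap('wrist','w11');g=snap('scene','s11');snap('top','t11'); print(observe()['t'],observe()['contact_force'])
h=cv2.cvtColor(g['color'],cv2.COLOR_RGB2HSV)
for d in (.05,.07,.09,.11,.12):
    out=[]
    for z in (.085,.095,.108,.12,.13,.14):
        c=C(0,0,0); P=np.array(F(-.185+.09-d,z+DZ,0.)); u=proj(g,P).round().astype(int); out.append(int(h[u[1],u[0],2]))
    print(d,out)
E
```

```text
stop False 0.09733781486888307 [-6.1 -0.6  5.7]
[ 0.   0.2 -0.3]
touch True handle top z 0.11519323094265292 expect .1175 [-1.   0.1  6.9]
42.9833 [ 0.17274902 -0.32221932 -0.90755834]
0.05 [178, 88, 57, 78, 46, 51]
0.07 [119, 71, 45, 51, 50, 50]
0.09 [184, 55, 44, 58, 57, 52]
0.11 [95, 49, 45, 74, 94, 64]
0.12 [94, 73, 44, 86, 97, 96]
```

```bash
python3 - <<'E'
from clamp import *
A,B=[cv2.cvtColor(load(t)['color'],cv2.COLOR_RGB2GRAY) for t in('s8','s11')]; g=load('s8')
n=np.array([.5483,.0799])
u=lambda z: proj(g,[*(n+lf*.02),z])
print('expected shift for 6 mm', u(.084)-u(.090))
cb=u(.08).round().astype(int); print(cb)
for (dx,dy,w,h) in ((0,0,14,12),(6,4,12,12),(4,-2,14,10),(0,8,12,10)):
    c=cb+[dx,dy]; T=A[c[1]-h:c[1]+h,c[0]-w:c[0]+w]; S=B[c[1]-h-12:c[1]+h+12,c[0]-w-8:c[0]+w+8]
    T,S=[cv2.resize(x,None,fx=4,fy=4,interpolation=cv2.INTER_CUBIC) for x in (T,S)]
    R=cv2.matchTemplate(S,T,cv2.TM_CCOEFF_NORMED);_,v,_,l=cv2.minMaxLoc(R); print(round(v,3),(np.array(l)/4-[8,12]))
# bystander check: top view before/after
h=[cv2.cvtColor(load(t)['color'],cv2.COLOR_RGB2HSV) for t in('s8','s11')]; s=cv2.cvtColor(load('scene')['color'],cv2.COLOR_RGB2HSV)
for nm,lo,hi,c in(('screwdriver',(0,150,90),(8,255,255),None),('bin',(105,150,90),(118,255,255),None)):
    for x in (s,h[1]):
        m=cv2.inRange(x,lo,hi); m[:200]=0; k,_,st,ce=cv2.connectedComponentsWithStats(m); i=1+np.argmax(st[1:,4]); print(nm,ce[i].round(1),st[i,4])
E
```

```text
expected shift for 6 mm [0.06395239 2.27512959]
[264 235]
0.755 [-6.   -9.25]
0.769 [6.25 0.5 ]
0.804 [-8.  -8.5]
0.769 [-2.    3.75]
screwdriver [285.  357.5] 791
screwdriver [285.  357.6] 796
bin [376.7 253.2] 2282
bin [376.6 253.2] 2287
```

The bystanders have not moved. The template check on the module failed, probably because the gripper blocks the view. I move the arm aside and repeat once.

```bash
python3 - <<'E'
from clamp import *
move_pose([.40,.40,.30],q(np.radians(-45))); hold(.2); g=snap('scene','s12'); t=observe(); print(t['t'],t['contact_force'])
G=[cv2.GaussianBlur(cv2.cvtColor(x['color'],cv2.COLOR_RGB2GRAY),(0,0),.7).astype(float) for x in(load('s8'),g)]
G8=load('s8')
n=np.array([.5483,.0799]); wf=np.array([np.cos(yf),np.sin(yf)])
# vertical brightness profiles through the far (+x side is near camera) top edge of the module, at several places along it
print('rows for z .09/.084 near top edge:',proj(g,[*(n+wf*.023),.090]),proj(g,[*(n+wf*.023),.084]))
for a in (-.028,-.02,-.012,.0,.01):
    u=proj(g,[*(n+wf*.023+lf*a),.087]).round().astype(int)
    D=[x[u[1]-9:u[1]+10,u[0]-1:u[0]+2].mean(1) for x in G]
    print(a,u); [print('  ',d.round().astype(int).tolist()) for d in D]
E
```

```text
44.5417 [-0.84777588 -0.28638986 -0.20917102]
rows for z .09/.084 near top edge: [264.81996713 239.86852436] [264.88345095 242.17512764]
-0.028 [255 247]
   [141, 159, 184, 206, 211, 195, 165, 134, 110, 92, 83, 80, 80, 79, 79, 79, 79, 79, 79]
   [44, 65, 98, 135, 175, 208, 220, 212, 186, 156, 126, 101, 84, 78, 77, 76, 75, 74, 74]
-0.02 [258 245]
   [123, 133, 138, 139, 141, 144, 141, 131, 115, 98, 87, 82, 80, 80, 79, 79, 79, 80, 80]
   [102, 103, 110, 122, 134, 144, 152, 156, 156, 146, 128, 108, 90, 81, 77, 76, 77, 76, 77]
-0.012 [261 243]
   [86, 93, 107, 123, 132, 136, 135, 128, 116, 100, 88, 82, 80, 80, 80, 79, 79, 79, 81]
   [128, 139, 138, 127, 121, 128, 141, 148, 148, 141, 128, 110, 93, 82, 78, 77, 77, 77, 76]
0.0 [265 241]
   [67, 68, 72, 80, 93, 110, 122, 120, 108, 95, 85, 81, 81, 79, 79, 78, 77, 76, 77]
   [67, 71, 83, 99, 114, 121, 121, 124, 133, 134, 122, 103, 87, 79, 77, 77, 78, 77, 77]
0.01 [268 239]
   [69, 69, 69, 67, 68, 77, 93, 106, 105, 92, 81, 76, 75, 75, 75, 75, 74, 73, 73]
   [66, 67, 66, 66, 67, 71, 81, 101, 122, 131, 125, 108, 90, 80, 77, 77, 76, 76, 76]
```

The module's top edge dropped about 2.2 rows along its whole length, against 2.3 expected for 6 mm. It is fully home and level, so I hand in.

```bash
python3 -c "
from cell import *
sign_off(); print(observe()['t'])"
```

```text
the job is handed in; nothing more can be done
the job is handed in; nothing more can be done
```

The grey module is in the nest with its terminal end away from the clamp. The clamp is shut and the job is handed in, at about 44.5 s of the 64 s allowed.

- **Grasp:** the first grasp closed on nothing. A touch on the bench showed the fingertips about 37.5 mm higher than the text implies. I corrected for that and the second grasp held squarely.
- **Nest:** the true nest centre, found from the eight pins, is about (3.8, 5.2) mm off nominal. The module went in with only a few newtons on the tool.
- **Clamp:** I gripped the handle lightly and followed its path; the force on the tool stayed within about 10 N. It faded past about 5°, as expected when it snaps over and locks.

Last checks:
- **Module home:** its top edge dropped about 2.2 pixel rows evenly along its length, where a 6 mm drop should give 2.3.
- **Handle level:** by touch the handle axis is at about z 106 mm, where 108 was expected; that is within the 3 mm allowed. The scene camera put it at about 107 mm.
- **Bystanders:** the screwdriver and bin have not moved. The motor was never approached, but I did not measure it at the end.
- **Checks that failed or disagreed:** an image match of the module failed, probably because the gripper blocked the view, so I repeated it with the edge check above. The final slow push for the hard stop did not trip its 10 N limit, as the pads slid on the handle; the touch check stands in for it.

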